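# Make up two mushroom gift packs

### The job

Make up two gift packs from the stock standing on the table. In the tray with three compartments go the largest mushroom, the small jar and the carton, one to a compartment, with the jar in the middle; in the tray with two compartments go the other two mushrooms, one to a compartment. Everything stands upright on the tray floor just as it stands now (mushrooms stem up), and the big jar and the label roll stay where they are.

Things in the scene. Friction and masses are not known exactly. Their poses are not given: they have to be found in the camera images.
- shiitake_large: The largest of the three shiitake mushrooms, resting on the crown of its cap with gills and stem pointing straight up: brown cap 62 mm across whose rim is 20 mm above the table, pale upright stem 15 mm thick in the middle, 56 mm high in all. Origin: centre of the underside, on the stem's axis; z up along the stem. Loose, round; it can be lifted by the stem from above.
- shiitake_medium: The middle-sized of the three shiitake mushrooms, resting on the crown of its cap with gills and stem pointing straight up: brown cap 50 mm across whose rim is 16 mm above the table, pale upright stem 13 mm thick in the middle, 50 mm high in all. Origin: centre of the underside, on the stem's axis; z up along the stem. Loose, round; it can be lifted by the stem from above.
- shiitake_small: The smallest of the three shiitake mushrooms, resting on the crown of its cap with gills and stem pointing straight up: brown cap 38 mm across whose rim is 13 mm above the table, pale upright stem 11 mm thick in the middle, 43 mm high in all. Origin: centre of the underside, on the stem's axis; z up along the stem. Loose, round; it can be lifted by the stem from above.
- jar_small: The smaller of two amber glass jars with paper label and steel lid, closed: 52 mm diameter, 50 mm high, standing upright, about 0.1 kg. Origin: centre of its underside; z up. Loose.
- carton: Closed brown cardboard carton with a strip of white paper tape along the top: 60 mm (its x) by 44 mm (its y), 55 mm high (z), standing upright, turned any way, about 0.06 kg. Origin: centre of its underside. Loose.
- tray_three: Open grey plastic packing tray, fast to the table, 256 x 88 mm, with three equal square compartments in one row along its x axis, each 80 mm square inside. Floor 3 mm thick; outer walls and dividers 4 mm thick and 18 mm high (from the table). Origin: centre of its underside, at table height; x along the row, z up. Compartment centres at x = -84, 0 and +84 mm, y = 0.
- tray_two: Open grey plastic packing tray, fast to the table, 152 x 78 mm, with two equal square compartments in one row along its x axis, each 70 mm square inside. Floor 3 mm thick; outer walls and dividers 4 mm thick and 18 mm high (from the table). Origin: centre of its underside, at table height; x along the row, z up. Compartment centres at x = -37 and +37 mm, y = 0.
- jar_big: The bigger of two amber glass jars with steel lid: 68 mm diameter, 85 mm high, upright. Origin: centre of its underside. Loose; not wanted, stays where it is.
- label_roll: White paper label roll standing on its flat side: ring 72 mm outside, 38 mm inside diameter, 48 mm high. Origin: centre of its underside. Loose; stays where it is.
Mind the look-alikes: they are no part of the job. Leave any green look-alike of the shiitake_small alone.

How it is judged (in metres and radians):
At the end, for the whole second after the job is handed in: Jar in the middle compartment (centre within 22 mm along the row), largest mushroom and carton in the end ones (60 to 110 mm from tray centre), the other two mushrooms one to a compartment (15 to 60 mm); within 26 (22) mm of the row's line, on the tray floor (4 mm), upright (0.15 rad), at rest (x of jar_small in the frame of tray_three between -0.022 and 0.022 m and ((x of shiitake_large in the frame of tray_three between 0.06 and 0.11 m and x of carton in the frame of tray_three between -0.11 and -0.06 m) or (x of shiitake_large in the frame of tray_three between -0.11 and -0.06 m and x of carton in the frame of tray_three between 0.06 and 0.11 m)) and ((x of shiitake_medium in the frame of tray_two between 0.015 and 0.06 m and x of shiitake_small in the frame of tray_two between -0.06 and -0.015 m) or (x of shiitake_medium in the frame of tray_two between -0.06 and -0.015 m and x of shiitake_small in the frame of tray_two between 0.015 and 0.06 m)) and y of jar_small in the frame of tray_three between -0.026 and 0.026 m and z of jar_small in the frame of tray_three between 0 and 0.007 m and angle between each of jar_small, shiitake_large, carton, shiitake_medium, shiitake_small's own z axis and vertical below 0.15 rad and linear speed of each of jar_small, shiitake_large, carton, shiitake_medium, shiitake_small below 0.02 m/s and angular speed of each of jar_small, shiitake_large, carton, shiitake_medium, shiitake_small below 0.2 rad/s and y of shiitake_large in the frame of tray_three between -0.026 and 0.026 m and z of shiitake_large in the frame of tray_three between 0 and 0.007 m and y of carton in the frame of tray_three between -0.026 and 0.026 m and z of carton in the frame of tray_three between 0 and 0.007 m and y of shiitake_medium in the frame of tray_two between -0.022 and 0.022 m and z of shiitake_medium in the frame of tray_two between 0 and 0.007 m and y of shiitake_small in the frame of tray_two between -0.022 and 0.022 m and z of shiitake_small in the frame of tray_two between 0 and 0.007 m); the robot touches nothing.
It fails at once if the big jar is shifted by more than 20 mm or tipped over (distance of jar_big from where it was at the start of the episode above 0.02 m or angle between jar_big's own z axis and vertical above 0.3 rad).
It fails at once if the label roll is shifted by more than 20 mm or tipped over (distance of label_roll from where it was at the start of the episode above 0.02 m or angle between label_roll's own z axis and vertical above 0.3 rad).
It also fails if it takes over 112 s, if anything falls off the work surface, if the arm or the gripper's body presses on something with over 40 N, if the wrist force passes 120 N, or if a joint passes its speed limit or range.

### The arm

A 6-joint arm with a two-finger parallel gripper is mounted at the origin on the work surface. World frame = base frame: x ahead of the robot, y to its left, z up, the work surface at z = 0. Lengths are in mm, angles in rad, forces in N, time in s.
With the tool pointing down it reaches from about 275 to 750 mm from the base axis. Payload 10.2 kg.
Tool frame: the origin (TCP) lies at the centre of the arm's flange, where the gripper is bolted on; the fingertips stand 173 mm ahead of it and the grasp point (between the pads) lies 155 mm ahead of it; z points along the fingers, y is the line along which they close (so a half turn about z gives the same grasp; the last joint's range is limited). The gripper opens to 85 mm and grips with 20 to 120 N. Pads are 22 mm wide; open, the fingers measure 114 mm over their backs; the gripper's body (76 mm by 85 mm) begins 54 mm behind the grasp point. The pads swing forward as they close: fully open they stand 13 mm farther back than shut.
Start: joints at [-1.325, 0.313, 1.498, -0, 1.331, -0.223], TCP at [237.193, -468.372, 404.694] pointing down, gripper open.
Joint ranges: [-2.94, 2.94], [-0.97, 2.17], [0.19, 2.56], [-1.23, 4.37], [0.02, 3.11], [-2.88, 2.88]. Speed limits (rad/s): [2.39, 2.39, 3.01, 3.14, 3.14, 3.14].

### API

Orientations are given as a unit quaternion [w, x, y, z].
In Python, from rig import status, capture, camera_info, ticket gives the robot as it stands.
- The arm moves only by the shell command python3 -m crank 'ROWS' [FORCE]. ROWS is JSON, a list of rows, each a list of 7 numbers: the shift along the tool's x, y, z as a fraction of full scale, then the turn, a rotation vector about the tool's x, y, z as a fraction of full scale, then the closure, from 0 (fully open) to 1 (shut). A call has 1 to 12 rows; each row is the pose to reach, as a shift and turn from the pose commanded when the call began, along the tool's axes at that moment; what a row does not reach only later rows make up. Full scale, the value 1, is 0.1 m for a shift and 45 degrees for a turn. A row lasts 1/10 s, in which the tool goes at most 50 mm and 8.59 degrees, less where a joint would pass 70% of its speed; a pose out of reach is approached as far as the arm can. A call with a number of a shift or a turn outside -1 to 1 is refused whole. A call with a gripper value outside its range is refused whole. The fingers move at their own pace and stop on an object; FORCE is the grip in N (left out, the last holds). Time passes only in rows, so rows that repeat a pose let the fingers close. It gives the time, the measured TCP pose, the force, the opening and the grip force at its end, in the units of the state.
- status.sense(): the state, without advancing time (a new reading comes with each control period).
- capture(name): name is "scene" or "top" or "wrist"; returns (picture, depth): 420x560x3 uint8, red, green, blue; 420x560 float32, mm along the optical axis (not along the pixel's ray), 0 where there is no reading.
- camera_info(name): a dict with "K" (3x3 intrinsics, pixels), "camera_from_world" (4x4, takes a point from world to camera coordinates). Camera axes: x right, y up, looking along -z (the intrinsics and any distortion apply to the point x, -y, -z); pixel columns grow to the right and rows downward; lengths in mm; the calibration is good to about 2 mm. A picture is of the moment at which its call begins: read the wrist's pose just before it. camera_info takes no time and is no camera call; for the wrist camera it gives the pose at the moment of the call.
- ticket.finish_job(): hands the job in; it is judged then, once.
The state is a dict: "time_s": time; "joints": joint angles; "dq": joint speeds; "tau": joint torques, N m; "eef_pos": TCP position; "ee_rot": TCP orientation; "force": force on the tool from outside, world axes, zero at the start; "wrist_torque": the same for the moment, N m; "grip_width": opening from 0.0 (shut) to 1.0 (fully open); "grip_force": force on a finger pad.
Only numpy, scipy, OpenCV 4.12 (cv2) and the standard library are available. Lean on these libraries where they do the work, as an engineer would, in place of code of your own. Each camera call takes 0.05 s, during which the arm holds its last target. There are 200 camera calls.

## Working session

There is one attempt and no reset: what is moved stays moved. The work goes in short steps, Python scripts to look and compute and a shell command to move; the robot and the scene stay as the last step left them, time stands still between calls to the robot, and variables do not carry over. Pictures are saved under pics/ and viewed, at most 14 in all, crops included, and the job is handed in when it is done.

```bash
mkdir -p pics; ls
python3 - <<'E'
from rig import status,capture,camera_info
import cv2,numpy as np
print(status.sense())
for n in("top","scene"):
    p,d=capture(n);cv2.imwrite(f"pics/{n}0.png",p[:,:,::-1]);np.save(f"{n}0.npy",d)
    print(n,camera_info(n))
E
```

```text
pics
{'time_s': 0.0, 'joints': array([-1.32541470e+00,  3.13419321e-01,  1.49842984e+00, -2.91285392e-06,
        1.33095857e+00, -2.23370536e-01]), 'dq': array([ 7.49144002e-05,  3.03033724e-04, -4.59184140e-05, -6.00279443e-04,
       -7.18213507e-04, -8.61379618e-05]), 'tau': array([-3.48226768e-04, -4.12268865e+01, -2.59741598e+01, -1.73111512e-04,
        4.21758508e-03,  4.90697616e-06]), 'eef_pos': array([ 237.17395524, -468.32910869,  404.15335988]), 'ee_rot': array([-6.07485729e-04,  9.72659167e-01,  2.32236464e-01, -8.10059484e-06]), 'force': array([-0.03205287, -0.08271308,  0.06738775]), 'wrist_torque': array([-0.00256336, -0.02941106, -0.02879116]), 'grip_force': 0.0, 'grip_width': 1.0065310360112973}
top {'K': array([[382.06456527,   0.        , 286.76087889],
       [  0.        , 382.06456527, 212.18186809],
       [  0.        ,   0.        ,   1.        ]]), 'camera_from_world': array([[ 5.49645359e-03, -9.99978826e-01, -3.48367147e-03,
         3.25747524e+00],
       [ 9.88320739e-01,  4.90176769e-03,  1.52309187e-01,
        -5.72208226e+02],
       [-1.52288886e-01, -4.28014514e-03,  9.88326755e-01,
        -7.16908584e+02],
       [ 0.00000000e+00,  0.00000000e+00,  0.00000000e+00,
         1.00000000e+00]])}
scene {'K': array([[418.86487586,   0.        , 283.26303065],
       [  0.        , 418.86487586, 217.30078799],
       [  0.        ,   0.        ,   1.        ]]), 'camera_from_world': array([[-1.10456155e-01,  9.93880609e-01, -8.78768555e-04,
         5.27909251e+01],
       [-7.55031624e-01, -8.33363322e-02,  6.50370896e-01,
         4.23309879e+02],
       [ 6.46317789e-01,  7.25009665e-02,  7.59616302e-01,
        -1.22401726e+03],
       [ 0.00000000e+00,  0.00000000e+00,  0.00000000e+00,
         1.00000000e+00]])}
```

View pics/top0.png

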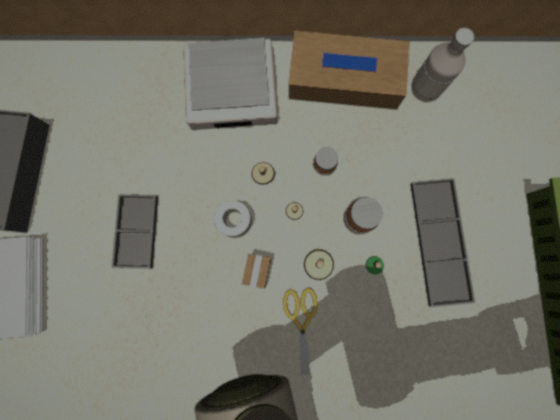

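View pics/scene0.png

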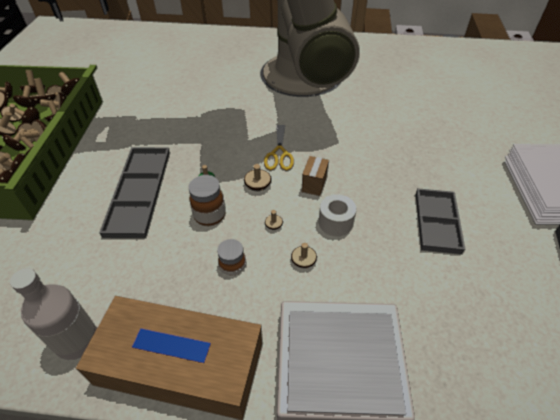

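Top view: large mushroom (319,264), medium (263,173), small (294,211), small jar (326,160), carton (257,270), tray_two (136,231), tray_three (441,241). Look-alikes: the green mushroom (375,265), the big jar (365,214) and the label roll (233,218). I'll check these in a close crop.

```bash
cat > h.py <<'E'
import numpy as np,cv2
from rig import status,capture,camera_info
from scipy.spatial.transform import Rotation as R
def at_z(ci,u,v,z):
    "world point on plane z seen at pixel u,v"
    T=ci["camera_from_world"];K=ci["K"]
    d=np.linalg.inv(K)@[u,v,1];d=T[:3,:3].T@(d*[1,-1,-1]);o=-T[:3,:3].T@T[:3,3]
    return o+d*(z-o[2])/d[2]
def at_d(ci,u,v,dep):
    T=ci["camera_from_world"];p=np.linalg.inv(ci["K"])@[u,v,1]*dep*[1,-1,-1]
    return T[:3,:3].T@(p-T[:3,3])
def cloud(ci,d):
    T=ci["camera_from_world"];v,u=np.mgrid[:d.shape[0],:d.shape[1]]
    p=np.stack([u,v,np.ones_like(u)],-1)@np.linalg.inv(ci["K"]).T*d[...,None]*[1,-1,-1]
    return (p-T[:3,3])@T[:3,:3]
E
python3 - <<'E'
from h import *
p=cv2.imread("pics/top0.png");c=camera_info("top");d=np.load("top0.npy");P=cloud(c,d)
cv2.imwrite("pics/crop1.png",cv2.resize(p[140:300,205:405],None,fx=3.7,fy=3.7,interpolation=cv2.INTER_CUBIC))
def blob(u,v,r,zlo,zhi):
    m=np.zeros(d.shape,bool);m[v-r:v+r+1,u-r:u+r+1]=1
    m&=(P[...,2]>zlo)&(P[...,2]<zhi)&(d>0);q=P[m]
    (cx,cy),(w,h),a=cv2.minAreaRect(q[:,:2].astype(np.float32))
    return len(q),q.mean(0).round(1),(round(cx,1),round(cy,1),round(w,1),round(h,1),round(a,1))
for n,a in dict(L=(319,264,8,40,65),M=(263,173,8,35,60),S=(294,211,8,30,55),Lc=(319,264,18,12,27),Mc=(263,173,15,9,23),Sc=(294,211,11,7,20),jar=(326,160,16,45,60),big=(365,214,22,78,92),roll=(233,218,24,42,54),carton=(257,268,22,48,60),t2=(136,231,45,12,24),t3=(442,241,70,12,24),green=(375,265,12,5,60),scis=(300,310,25,3,40)).items(): print(n,*blob(*a))
print("table",at_d(c,200,300,d[300,200]))
E
```

```text
L 50 [469.4 -57.3  54. ] (469.1, -57.5, 13.6, 13.3, 45.4)
M 40 [659.   58.3  46.3] (659.5, 58.4, 11.5, 11.9, 55.3)
S 26 [579.9  -8.4  40.2] (580.5, -8.2, 10.3, 8.2, 1.8)
Lc 671 [469.4 -57.2  18.7] (469.0, -57.6, 59.6, 60.3, 45.2)
Mc 369 [658.3  58.2  14.6] (660.1, 59.1, 47.7, 46.7, 0.7)
Sc 218 [579.3  -8.2  11.9] (579.9, -8.6, 35.3, 35.7, 47.4)
jar 392 [683.5 -73.   48.5] (684.1, -72.7, 44.6, 44.8, 0.5)
big 767 [ 565.5 -143.5   83.5] (565.5, -144.2, 58.6, 57.6, 88.5)
roll 734 [559.3 115.6  46.2] (559.1, 115.9, 70.1, 70.1, 0.7)
carton 720 [456.2  65.6  53.5] (456.3, 65.8, 44.1, 59.8, 79.0)
t2 603 [536.  321.3  15.8] (536.4, 321.8, 80.5, 152.1, 88.9)
t3 1137 [ 512.9 -302.8   16. ] (513.7, -258.7, 256.4, 195.1, 5.7)
green 264 [ 468.8 -170.8   15.3] (468.5, -171.7, 36.3, 34.3, 89.7)
scis 668 [383.4 -21.2   6.7] (375.6, -21.9, 92.0, 68.8, 3.5)
table [396.98355343 182.4788926   -1.45152403]
```

View pics/crop1.png

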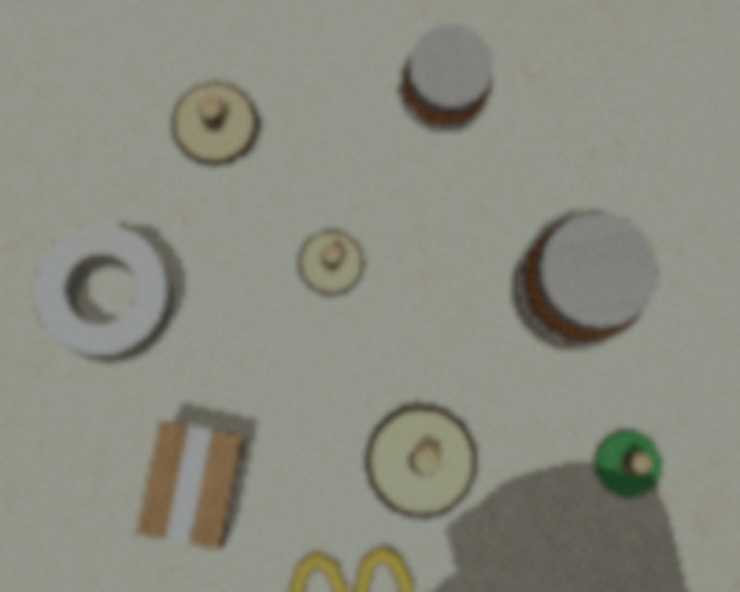

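The crop confirms the picks: brown-capped large mushroom at crop (425,460), medium at (212,120), small at (332,258), small jar at (450,70), carton at (195,485). The green one at (630,462) is the decoy. Next are the tray three pose and the tall obstacles.

```bash
cat >> h.py <<'E'
def go(x,y,z,yaw=None):
    "rows' numbers (shift, turn/45deg) to bring the fingertips (TCP+173 down) to x,y,z with tool x at yaw deg; from measured pose"
    s=status.sense();q=s["ee_rot"];r=R.from_quat(np.r_[q[1:],q[0]])
    dp=r.inv().apply(np.array([x,y,z+173])-s["eef_pos"])/100
    t=np.zeros(3)
    if yaw is not None:
        w=np.radians(yaw);tgt=R.from_matrix(np.array([[np.cos(w),np.sin(w),0],[np.sin(w),-np.cos(w),0],[0,0,-1]]))
        t=np.degrees((r.inv()*tgt).as_rotvec())/45
    print("shift",dp.round(3),"turn",t.round(3),"tip",(s["eef_pos"]-[0,0,173]).round(1),"grip",round(s["grip_width"],3),round(s["grip_force"],1),"t",s["time_s"])
E
python3 - <<'E'
from h import *
c=camera_info("top");d=np.load("top0.npy");P=cloud(c,d)
def box(u0,u1,v0,v1,a,b):
    q=P[v0:v1,u0:u1].reshape(-1,3);q=q[(q[:,2]>a)&(q[:,2]<b)]
    return len(q),q.mean(0).round(1),cv2.minAreaRect(q[:,:2].astype(np.float32))
print(box(408,482,172,312,12,24));print(box(105,168,188,275,12,24))
q=P[25:112,285:415].reshape(-1,3);print("wood",q[q[:,2]>15].min(0),q[:,2].max())
go(469,-57,140,0)
E
```

```text
(1057, array([ 516.3, -312.4,   16.1]), ((518.8826904296875, -310.9396057128906), (256.3985900878906, 90.09697723388672), 5.701127529144287))
(603, array([536. , 321.3,  15.8]), ((536.4148559570312, 321.7832946777344), (80.51939392089844, 152.07537841796875), 88.85054016113281))
wood [ 456.33014259 -267.86612906   15.00792968] 795.7038525411929
shift [ 3.926 -2.621  0.916] turn [-0.001  0.     0.597] tip [ 237.2 -468.3  231.2] grip 1.001 0.0 t 0.1
```

```bash
c="python3 -m crank"
python3 -m crank '[[0.98,-0.65,0.1,0,0,0.6,0.5],[0.98,-0.65,0.1,0,0,0.6,0.5],[0.98,-0.65,0.1,0,0,0.6,0.5],[0.98,-0.65,0.1,0,0,0.6,0.5],[0.98,-0.65,0.1,0,0,0.6,0.5]]' 30 | tail -1
python3 -m crank '[[0.25,-0.4,0.1,0,0,0,0.5],[0.5,-0.8,0.2,0,0,0,0.5],[0.5,-0.8,0.2,0,0,0,0.5]]'
python3 -m crank '[[0.25,-0.4,0.1,0,0,0,0.5],[0.5,-0.8,0.2,0,0,0,0.5],[0.5,-0.8,0.2,0,0,0,0.5]]'
python3 -m crank '[[0.25,-0.4,0.1,0,0,0,0.5],[0.5,-0.8,0.2,0,0,0,0.5],[0.5,-0.8,0.2,0,0,0,0.5],[0.5,-0.8,0.2,0,0,0,0.5]]'
python3 -c "
from h import *
go(469,-57,100,0)"
```

```text
grip_force: 0.0
time_s: 0.9
eef_pos: [346.7, -283.9, 373.6]
ee_rot: [-0.001, 1.0, 0.002, -0.001]
force: [-0.4, -1.4, 0.4]
grip_width: 0.499
grip_force: 0.0
time_s: 1.2
eef_pos: [396.9, -204.2, 353.7]
ee_rot: [-0.001, 1.0, 0.002, -0.001]
force: [-0.8, -0.5, -0.5]
grip_width: 0.5
grip_force: 0.0
time_s: 1.6
eef_pos: [446.1, -127.4, 334.6]
ee_rot: [0.0, 1.0, -0.0, -0.0]
force: [-0.2, -0.2, -0.4]
grip_width: 0.501
grip_force: 0.0
shift [ 0.229 -0.705  0.616] turn [ 0.001  0.    -0.001] tip [ 446.1 -127.4  161.6] grip 0.501 0.0 t 1.6
```

```bash
python3 -m crank '[[0.12,-0.35,0.3,0,0,0,0.5],[0.23,-0.7,0.6,0,0,0,0.5],[0.23,-0.7,0.6,0,0,0,0.5],[0.23,-0.7,0.6,0,0,0,0.5],[0.23,-0.7,0.6,0,0,0,0.5]]' >/dev/null
python3 -c "
from h import *
go(469,-57,27,0)
p,d=capture('wrist');cv2.imwrite('pics/w1.png',p[:,:,::-1])"
```

```text
shift [-0.003 -0.015  0.757] turn [ 0.001 -0.002 -0.005] tip [469.2 -58.5 102.7] grip 0.5 0.0 t 2.1
```

View pics/w1.png

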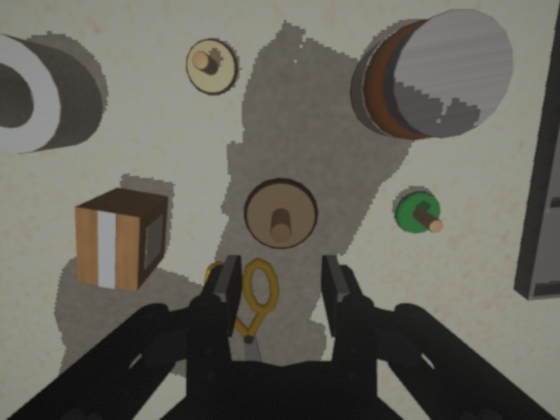

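The stem at (281,225) lies midway between the fingers (centre column about 280), so I'll descend, grip and lift.

```bash
python3 -m crank '[[0,0,0.25,0,0,0,0.5],[0,0,0.5,0,0,0,0.5],[0,0,0.75,0,0,0,0.5],[0,0,0.75,0,0,0,0.5],[0,0,0.75,0,0,0,1],[0,0,0.75,0,0,0,1],[0,0,0.75,0,0,0,1],[0,0,0.75,0,0,0,1],[0,0,0.75,0,0,0,1],[0,0,0.75,0,0,0,1]]' 30
python3 -m crank '[[0,0,-0.15,0,0,0,1],[0,0,-0.4,0,0,0,1],[0,0,-0.7,0,0,0,1],[0,0,-1,0,0,0,1],[0,0,-1,0,0,0,1]]'
python3 -c "
from h import *
go(435.1,-319.3,138,5.7)"
```

```text
time_s: 3.15
eef_pos: [469.5, -56.9, 201.1]
ee_rot: [0.001, 1.0, -0.001, 0.001]
force: [-0.6, -1.7, 6.9]
grip_width: 0.163
grip_force: 30.9
time_s: 3.65
eef_pos: [469.6, -56.6, 303.7]
ee_rot: [0.001, 1.0, -0.001, 0.004]
force: [0.6, -0.5, -1.2]
grip_width: 0.164
grip_force: 30.4
shift [-0.338  2.628 -0.069] turn [ 0.004 -0.009 -0.129] tip [469.6 -56.6 130.7] grip 0.164 30.4 t 3.65
```

```bash
python3 -m crank '[[0,0.15,-0.05,0,0,0,1],[-0.05,0.45,-0.05,0,0,0,1],[-0.1,0.85,-0.05,0,0,0,1]]' >/dev/null
python3 -m crank '[[-0.05,0.4,0,0,0,0,1],[-0.1,0.85,0,0,0,0,1]]' >/dev/null
python3 -m crank '[[-0.07,0.4,0,0,0,-0.07,1],[-0.12,0.75,0,0,0,-0.13,1],[-0.14,0.92,0,0,0,-0.13,1],[-0.14,0.92,0,0,0,-0.13,1],[-0.14,0.92,0,0,0,-0.13,1]]'
python3 -c "
from h import *
go(435.1,-319.3,35,5.7)"
```

```text
time_s: 4.65
eef_pos: [434.5, -317.6, 304.3]
ee_rot: [-0.001, 0.999, 0.05, -0.0]
force: [0.6, -0.1, -1.2]
grip_width: 0.159
grip_force: 30.4
shift [0.005 0.019 0.963] turn [-0.001  0.001 -0.   ] tip [ 434.5 -317.6  131.3] grip 0.159 30.4 t 4.65
```

```bash
python3 -m crank '[[0,0.02,0.3,0,0,0,1],[0,0.02,0.6,0,0,0,1],[0,0.02,0.85,0,0,0,1],[0,0.02,0.95,0,0,0,1],[0,0.02,0.98,0,0,0,1],[0,0.02,0.99,0,0,0,1],[0,0.02,0.99,0,0,0,1]]'
python3 -m crank '[[0,0,0,0,0,0,0.7],[0,0,0,0,0,0,0.55],[0,0,0,0,0,0,0.5],[0,0,0,0,0,0,0.5],[0,0,-0.3,0,0,0,0.5],[0,0,-0.6,0,0,0,0.5],[0,0,-1,0,0,0,0.5],[0,0,-1,0,0,0,0.5]]'
python3 -c "
from h import *
p,d=capture('wrist');cv2.imwrite('pics/w2.png',cv2.resize(p[:,:,::-1],None,fx=.8,fy=.8))
go(684,-73,115,0)"
```

```text
time_s: 5.35
eef_pos: [434.9, -320.4, 206.8]
ee_rot: [0.001, 0.999, 0.05, 0.001]
force: [-0.3, -0.1, -0.7]
grip_width: 0.164
grip_force: 30.4
time_s: 6.15
eef_pos: [435.1, -321.0, 310.6]
ee_rot: [0.004, 0.999, 0.05, 0.003]
force: [0.1, -0.2, -0.2]
grip_width: 0.5
grip_force: 0.0
shift [ 2.726 -2.217  0.199] turn [ 0.005 -0.004  0.127] tip [ 434.8 -320.6  135. ] grip 0.501 0.0 t 6.2
```

View pics/w2.png

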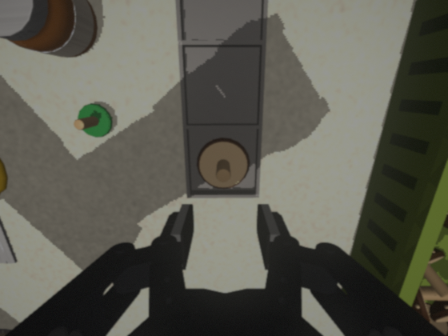

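Large mushroom is upright in the end compartment, centred at about (223,163). Now the small jar.

```bash
python3 -m crank '[[0.3,-0.24,0,0,0,0,0.3],[0.65,-0.52,0,0,0,0,0],[0.91,-0.74,0,0,0,0,0]]' >/dev/null
python3 -m crank '[[0.3,-0.24,0,0,0,0,0],[0.65,-0.52,0,0,0,0,0],[0.91,-0.74,0,0,0,0,0]]' >/dev/null
python3 -m crank '[[0.3,-0.24,0,0,0,0.06,0],[0.65,-0.52,0,0,0,0.12,0],[0.91,-0.74,0.1,0,0,0.13,0],[0.91,-0.74,0.2,0,0,0.13,0],[0.91,-0.74,0.2,0,0,0.13,0],[0.91,-0.74,0.2,0,0,0.13,0]]'
python3 -c "
from h import *
go(684,-73,20,0)
p,d=capture('wrist');cv2.imwrite('pics/w3.png',cv2.resize(p[:,:,::-1],None,fx=.8,fy=.8))"
```

```text
time_s: 7.4
eef_pos: [683.7, -73.2, 285.1]
ee_rot: [-0.0, 1.0, -0.002, -0.001]
force: [-0.4, -0.6, 0.8]
grip_width: 1.001
grip_force: 0.0
shift [ 0.005 -0.002  0.921] turn [-0.     0.002 -0.004] tip [683.7 -73.2 112.1] grip 1.001 0.0 t 7.4
```

View pics/w3.png

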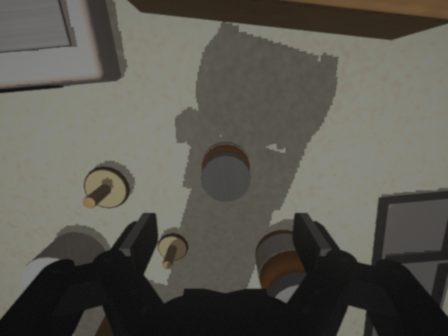

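The jar lid at (226,175) is centred between the fingers, with clear table on both sides.

```bash
python3 -m crank '[[0,0,0.3,0,0,0,0],[0,0,0.6,0,0,0,0],[0,0,0.85,0,0,0,0],[0,0,0.92,0,0,0,0],[0,0,0.92,0,0,0,0.3],[0,0,0.92,0,0,0,0.6],[0,0,0.92,0,0,0,0.6],[0,0,0.92,0,0,0,0.6],[0,0,0.92,0,0,0,0.6]]' 40
python3 -m crank '[[0,0,-0.15,0,0,0,0.6],[0,0,-0.4,0,0,0,0.6],[0,0,-0.7,0,0,0,0.6],[0,0,-1,0,0,0,0.6],[0,0,-1,0,0,0,0.6]]'
python3 -c "
from h import *
go(518.7,-311,128,5.7)"
```

```text
time_s: 8.35
eef_pos: [684.5, -72.6, 195.9]
ee_rot: [0.001, 1.0, -0.001, 0.002]
force: [-1.9, 0.0, 7.0]
grip_width: 0.534
grip_force: 40.8
time_s: 8.85
eef_pos: [684.5, -72.4, 300.1]
ee_rot: [0.001, 1.0, -0.001, 0.005]
force: [-0.1, 0.3, -1.4]
grip_width: 0.535
grip_force: 41.1
shift [-1.653  2.39  -0.018] turn [ 0.004 -0.011 -0.13 ] tip [684.5 -72.4 127.1] grip 0.535 41.1 t 8.85
```

```bash
python3 -m crank '[[-0.1,0.12,-0.02,0,0,0,0.6],[-0.3,0.42,-0.02,0,0,0,0.6],[-0.55,0.8,-0.02,0,0,0,0.6]]' >/dev/null
python3 -m crank '[[-0.27,0.4,0,0,0,0,0.6],[-0.55,0.8,0,0,0,0,0.6]]' >/dev/null
python3 -m crank '[[-0.25,0.35,0,0,0,-0.07,0.6],[-0.43,0.62,0,0,0,-0.13,0.6],[-0.55,0.79,0,0,0,-0.13,0.6],[-0.55,0.79,0,0,0,-0.13,0.6],[-0.55,0.79,0,0,0,-0.13,0.6]]'
python3 -c "
from h import *
go(518.7,-311,26,5.7)
p,d=capture('wrist');cv2.imwrite('pics/w4.png',cv2.resize(p[:,:,::-1],None,fx=.8,fy=.8))"
```

```text
time_s: 9.85
eef_pos: [518.5, -310.8, 295.9]
ee_rot: [-0.0, 0.999, 0.049, 0.0]
force: [-0.6, 0.5, -0.9]
grip_width: 0.531
grip_force: 41.1
shift [0.001 0.003 0.969] turn [-0.    -0.    -0.001] tip [ 518.5 -310.8  122.9] grip 0.531 41.1 t 9.85
```

View pics/w4.png

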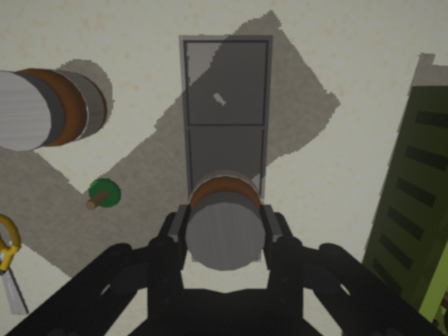

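Jar hangs upright, lid at (225,230), over the middle compartment.

```bash
python3 -m crank '[[0,0,0.3,0,0,0,0.6],[0,0,0.6,0,0,0,0.6],[0,0,0.85,0,0,0,0.6],[0,0,0.94,0,0,0,0.6],[0,0,0.96,0,0,0,0.6],[0,0,0.97,0,0,0,0.6],[0,0,0.97,0,0,0,0.6]]'
python3 -m crank '[[0,0,0,0,0,0,0.35],[0,0,0,0,0,0,0.25],[0,0,0,0,0,0,0.15],[0,0,0,0,0,0,0.15],[0,0,-0.3,0,0,0,0.15],[0,0,-0.6,0,0,0,0.15],[0,0,-1,0,0,0,0.15],[0,0,-1,0,0,0,0]]'
python3 -c "
from h import *
p,d=capture('wrist');cv2.imwrite('pics/w5.png',cv2.resize(p[:,:,::-1],None,fx=.8,fy=.8))
go(456,65.6,115,-11)"
```

```text
time_s: 10.6
eef_pos: [518.9, -310.9, 199.6]
ee_rot: [0.001, 0.999, 0.05, 0.001]
force: [-0.1, -0.3, -0.8]
grip_width: 0.533
grip_force: 41.2
time_s: 11.4
eef_pos: [519.1, -311.4, 304.2]
ee_rot: [0.003, 0.999, 0.05, 0.003]
force: [0.2, -0.7, 0.4]
grip_width: 0.989
grip_force: 0.0
shift [-0.25  -3.812  0.117] turn [ 0.004 -0.005  0.371] tip [ 518.8 -311.2  128.3] grip 1.001 0.0 t 11.45
```

View pics/w5.png

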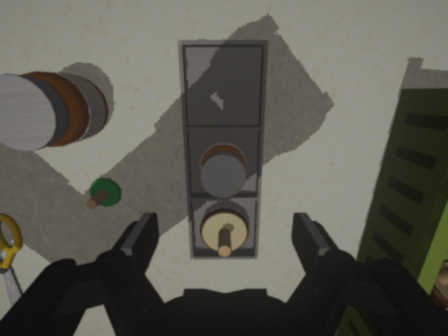

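Jar stands in the middle, lid at (222,172). Now the carton.

```bash
python3 -m crank '[[-0.02,-0.3,0,0,0,0,0],[-0.06,-0.75,0,0,0,0,0],[-0.06,-0.95,0,0,0,0,0]]' >/dev/null
python3 -m crank '[[-0.03,-0.48,0,0,0,0,0],[-0.06,-0.95,0,0,0,0,0]]' >/dev/null
python3 -m crank '[[-0.03,-0.48,0,0,0,0,0],[-0.06,-0.95,0,0,0,0,0]]' >/dev/null
python3 -m crank '[[-0.03,-0.45,0,0,0,0.15,0],[-0.06,-0.8,0.05,0,0,0.3,0],[-0.07,-0.95,0.1,0,0,0.37,0],[-0.07,-0.96,0.1,0,0,0.37,0],[-0.07,-0.96,0.1,0,0,0.37,0],[-0.07,-0.96,0.1,0,0,0.37,0]]'
python3 -c "
from h import *
go(456,65.6,22,-11)
p,d=capture('wrist');cv2.imwrite('pics/w6.png',cv2.resize(p[:,:,::-1],None,fx=.8,fy=.8))"
```

```text
time_s: 12.75
eef_pos: [456.0, 64.8, 288.6]
ee_rot: [0.0, 0.995, -0.095, -0.0]
force: [0.6, -0.1, 0.4]
grip_width: 0.998
grip_force: 0.0
shift [-0.001 -0.008  0.936] turn [0.    0.    0.001] tip [456.   64.8 115.6] grip 0.998 0.0 t 12.75
```

View pics/w6.png

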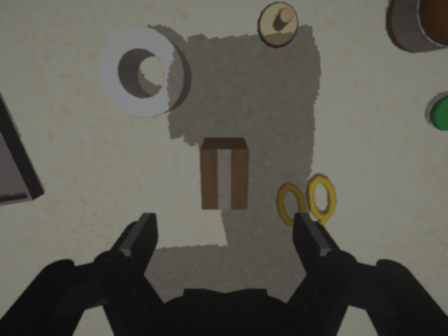

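Carton at (224,180) is square to the fingers. The scissors' handles end at x≈421, clear of the right finger (x≈434–456).

```bash
python3 -m crank '[[0,0,0.3,0,0,0,0],[0,0,0.6,0,0,0,0],[0,0,0.85,0,0,0,0],[0,0,0.93,0,0,0,0],[0,0,0.93,0,0,0,0.3],[0,0,0.93,0,0,0,0.7],[0,0,0.93,0,0,0,0.7],[0,0,0.93,0,0,0,0.7],[0,0,0.93,0,0,0,0.7]]' 30
python3 -m crank '[[0,0,-0.15,0,0,0,0.7],[0,0,-0.4,0,0,0,0.7],[0,0,-0.7,0,0,0,0.7],[0,0,-1,0,0,0,0.7],[0,0,-1,0,0,0,0.7]]'
python3 -c "
from h import *
go(602.3,-302.7,138,5.7)"
```

```text
time_s: 13.7
eef_pos: [456.2, 65.6, 196.9]
ee_rot: [0.0, 0.995, -0.095, 0.001]
force: [-0.5, -1.0, 7.9]
grip_width: 0.505
grip_force: 32.0
time_s: 14.2
eef_pos: [456.3, 65.7, 299.4]
ee_rot: [0.0, 0.995, -0.095, 0.004]
force: [0.4, -0.6, -1.9]
grip_width: 0.509
grip_force: 31.1
shift [ 2.132  3.341 -0.103] turn [ 0.001 -0.009 -0.369] tip [456.3  65.7 126.4] grip 0.509 31.1 t 14.2
```

```bash
python3 -m crank '[[0.05,0.08,-0.15,0,0,0,0.7],[0.2,0.32,-0.15,0,0,0,0.7],[0.53,0.83,-0.15,0,0,0,0.7]]' >/dev/null
python3 -m crank '[[0.27,0.42,0,0,0,0,0.7],[0.53,0.83,0,0,0,0,0.7]]' >/dev/null
python3 -m crank '[[0.27,0.42,0,0,0,0,0.7],[0.53,0.83,0,0,0,0,0.7]]' >/dev/null
python3 -m crank '[[0.2,0.4,0,0,0,-0.1,0.7],[0.4,0.7,0,0,0,-0.25,0.7],[0.53,0.84,0,0,0,-0.37,0.7],[0.53,0.84,0,0,0,-0.37,0.7],[0.53,0.84,0,0,0,-0.37,0.7],[0.53,0.84,0,0,0,-0.37,0.7]]'
python3 -c "
from h import *
go(602.3,-302.7,27,5.7)"
```

```text
time_s: 15.5
eef_pos: [596.5, -290.6, 310.4]
ee_rot: [-0.0, 0.999, 0.05, -0.0]
force: [-0.3, 0.8, -0.5]
grip_width: 0.51
grip_force: 31.0
shift [0.046 0.126 1.104] turn [-0.001  0.001 -0.   ] tip [ 596.5 -290.6  137.4] grip 0.51 31.0 t 15.5
```

```bash
python3 -m crank '[[0.02,0.07,0.1,0,0,0,0.7],[0.05,0.13,0.35,0,0,0,0.7],[0.05,0.13,0.6,0,0,0,0.7],[0.05,0.13,0.6,0,0,0,0.7]]' >/dev/null
python3 -c "
from h import *
go(602.3,-302.7,27,5.7)
p,d=capture('wrist');cv2.imwrite('pics/w7.png',cv2.resize(p[:,:,::-1],None,fx=.8,fy=.8))"
```

```text
shift [ 0.003 -0.006  0.465] turn [-0.006  0.007 -0.   ] tip [ 602.3 -303.5   73.5] grip 0.51 31.0 t 15.9
```

View pics/w7.png

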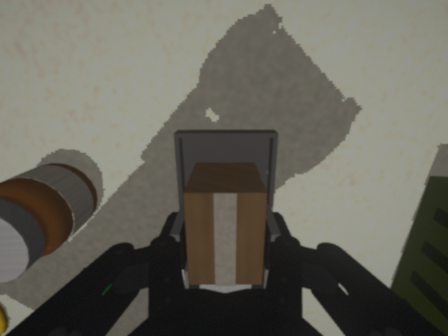

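Carton is square over the far compartment (225,225 between walls 180–275), so I'll lower and release.

```bash
python3 -m crank '[[0,0,0.2,0,0,0,0.7],[0,0,0.36,0,0,0,0.7],[0,0,0.42,0,0,0,0.7],[0,0,0.45,0,0,0,0.7],[0,0,0.46,0,0,0,0.7],[0,0,0.46,0,0,0,0.7]]'
python3 -m crank '[[0,0,0,0,0,0,0.4],[0,0,0,0,0,0,0.25],[0,0,0,0,0,0,0.2],[0,0,0,0,0,0,0.2],[0,0,-0.3,0,0,0,0.2],[0,0,-0.6,0,0,0,0.3],[0,0,-1,0,0,0,0.5],[0,0,-1,0,0,0,0.5]]'
python3 -c "
from h import *
p,d=capture('wrist');cv2.imwrite('pics/w8.png',cv2.resize(p[:,:,::-1],None,fx=.8,fy=.8))
go(659,58.3,105,0)"
```

```text
time_s: 16.55
eef_pos: [603.1, -304.1, 205.4]
ee_rot: [0.0, 0.999, 0.05, 0.0]
force: [0.4, -0.1, -1.3]
grip_width: 0.508
grip_force: 31.1
time_s: 17.35
eef_pos: [603.5, -304.3, 311.0]
ee_rot: [0.003, 0.999, 0.05, 0.004]
force: [1.3, 0.4, 0.2]
grip_width: 0.502
grip_force: 0.0
shift [ 0.915 -3.552  0.288] turn [ 0.005 -0.006  0.127] tip [ 603.2 -304.1  134.7] grip 0.499 0.0 t 17.4
```

View pics/w8.png

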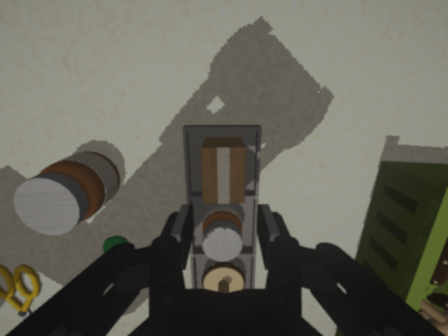

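```bash
python3 -m crank '[[0.08,-0.3,0,0,0,0,0.5],[0.18,-0.7,0,0,0,0,0.5],[0.23,-0.89,0,0,0,0,0.5]]' >/dev/null
python3 -m crank '[[0.12,-0.45,0,0,0,0,0.5],[0.23,-0.89,0,0,0,0,0.5]]' >/dev/null
python3 -m crank '[[0.12,-0.45,0,0,0,0,0.5],[0.23,-0.89,0,0,0,0,0.5]]' >/dev/null
python3 -m crank '[[0.12,-0.45,0.1,0,0,0.06,0.5],[0.23,-0.8,0.2,0,0,0.13,0.5],[0.23,-0.89,0.3,0,0,0.13,0.5],[0.23,-0.89,0.3,0,0,0.13,0.5],[0.23,-0.89,0.3,0,0,0.13,0.5],[0.23,-0.89,0.3,0,0,0.13,0.5]]'
python3 -c "
from h import *
go(659,58.3,22,0)"
```

```text
time_s: 18.7
eef_pos: [659.2, 57.7, 275.2]
ee_rot: [0.0, 1.0, -0.002, 0.0]
force: [-0.9, 0.2, -0.0]
grip_width: 0.5
grip_force: 0.0
shift [-0.003 -0.006  0.802] turn [ 0.    -0.001 -0.005] tip [659.2  57.7 102.2] grip 0.5 0.0 t 18.7
```

```bash
python3 -m crank '[[0,0,0.25,0,0,0,0.5],[0,0,0.5,0,0,0,0.5],[0,0,0.72,0,0,0,0.5],[0,0,0.8,0,0,0,0.5],[0,0,0.8,0,0,0,1],[0,0,0.8,0,0,0,1],[0,0,0.8,0,0,0,1],[0,0,0.8,0,0,0,1],[0,0,0.8,0,0,0,1],[0,0,0.8,0,0,0,1]]' 30
python3 -m crank '[[0,0,-0.15,0,0,0,1],[0,0,-0.4,0,0,0,1],[0,0,-0.7,0,0,0,1],[0,0,-1,0,0,0,1],[0,0,-1,0,0,0,1]]'
python3 -c "
from h import *
go(573.4,321.1,125,-1.15)"
```

```text
time_s: 19.7
eef_pos: [659.4, 59.2, 196.0]
ee_rot: [0.0, 1.0, -0.001, 0.001]
force: [-1.0, -1.0, 6.0]
grip_width: 0.134
grip_force: 29.7
time_s: 20.2
eef_pos: [659.5, 59.5, 300.4]
ee_rot: [0.0, 1.0, -0.001, 0.004]
force: [1.2, 0.4, 0.2]
grip_width: 0.14
grip_force: 29.4
shift [-0.867 -2.614  0.015] turn [ 0.001 -0.011  0.023] tip [659.5  59.5 127.4] grip 0.14 29.4 t 20.2
```

```bash
python3 -m crank '[[-0.05,-0.15,0,0,0,0,1],[-0.15,-0.45,0,0,0,0,1],[-0.29,-0.87,0,0,0,0,1]]' >/dev/null
python3 -m crank '[[-0.15,-0.44,0,0,0,0,1],[-0.29,-0.87,0,0,0,0,1]]' >/dev/null
python3 -m crank '[[-0.15,-0.44,0,0,0,0.02,1],[-0.26,-0.75,0,0,0,0.02,1],[-0.29,-0.87,0,0,0,0.02,1],[-0.29,-0.87,0,0,0,0.02,1],[-0.29,-0.87,0,0,0,0.02,1]]'
python3 -c "
from h import *
go(573.4,321.1,27,-1.15)
p,d=capture('wrist');cv2.imwrite('pics/w9.png',cv2.resize(p[:,:,::-1],None,fx=.8,fy=.8))"
```

```text
time_s: 21.2
eef_pos: [572.9, 319.9, 294.1]
ee_rot: [0.0, 1.0, -0.009, -0.0]
force: [-0.0, 0.3, -0.5]
grip_width: 0.136
grip_force: 29.4
shift [ 0.006 -0.013  0.941] turn [0.001 0.001 0.002] tip [572.9 319.9 121.1] grip 0.136 29.4 t 21.2
```

View pics/w9.png

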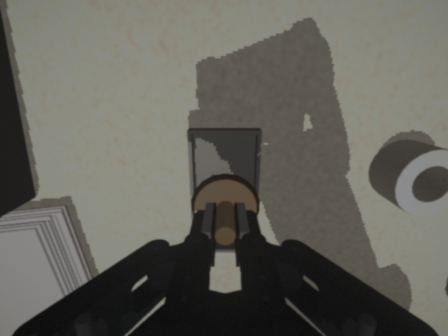

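Medium mushroom hangs stem-up at (225,215) over the far compartment of tray_two, so I'll lower it.

```bash
python3 -m crank '[[0,-0.01,0.3,0,0,0,1],[0,-0.01,0.6,0,0,0,1],[0,-0.01,0.85,0,0,0,1],[0,-0.01,0.92,0,0,0,1],[0,-0.01,0.94,0,0,0,1],[0,-0.01,0.95,0,0,0,1],[0,-0.01,0.95,0,0,0,1]]'
python3 -m crank '[[0,0,0,0,0,0,0.7],[0,0,0,0,0,0,0.55],[0,0,0,0,0,0,0.5],[0,0,0,0,0,0,0.5],[0,0,-0.3,0,0,0,0.5],[0,0,-0.6,0,0,0,0.5],[0,0,-1,0,0,0,0.5],[0,0,-1,0,0,0,0.5]]'
python3 -c "
from h import *
go(580,-8.4,105,0)"
```

```text
time_s: 21.95
eef_pos: [573.1, 321.5, 201.0]
ee_rot: [-0.0, 1.0, -0.009, 0.001]
force: [0.4, -0.5, -0.7]
grip_width: 0.137
grip_force: 29.4
time_s: 22.75
eef_pos: [573.3, 321.9, 305.8]
ee_rot: [-0.002, 1.0, -0.009, 0.005]
force: [0.3, -0.2, -0.1]
grip_width: 0.5
grip_force: 0.0
shift [0.124 3.302 0.267] turn [-0.004 -0.012 -0.023] tip [573.3 321.9 132.8] grip 0.5 0.0 t 22.75
```

```bash
python3 -m crank '[[0.01,0.3,0,0,0,0,0.5],[0.02,0.65,0,0,0,0,0.5],[0.02,0.83,0,0,0,0,0.5]]' >/dev/null
python3 -m crank '[[0.01,0.42,0,0,0,0,0.5],[0.02,0.83,0,0,0,0,0.5]]' >/dev/null
python3 -m crank '[[0.01,0.42,0,0,0,0,0.5],[0.02,0.83,0,0,0,0,0.5]]' >/dev/null
python3 -m crank '[[0.02,0.42,0.1,0,0,-0.02,0.5],[0.03,0.75,0.2,0,0,-0.02,0.5],[0.03,0.83,0.27,0,0,-0.02,0.5],[0.03,0.83,0.27,0,0,-0.02,0.5],[0.03,0.83,0.27,0,0,-0.02,0.5],[0.03,0.83,0.27,0,0,-0.02,0.5]]'
python3 -c "
from h import *
go(580,-8.4,18,0)
p,d=capture('wrist');cv2.imwrite('pics/w10.png',cv2.resize(p[:,:,::-1],None,fx=.8,fy=.8))"
```

```text
time_s: 24.05
eef_pos: [575.8, -9.2, 273.1]
ee_rot: [-0.0, 1.0, -0.0, 0.0]
force: [-0.1, 0.2, -0.1]
grip_width: 0.496
grip_force: 0.0
shift [ 0.041 -0.008  0.821] turn [-0.    -0.001 -0.001] tip [575.8  -9.2 100.1] grip 0.496 0.0 t 24.05
```

View pics/w10.png

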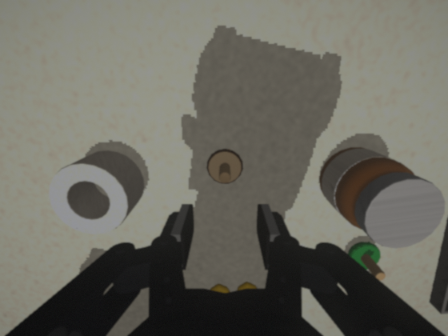

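The small brown mushroom at (225,168) is centred; I'll apply the 4 mm x correction on the way down.

```bash
python3 -m crank '[[0.04,-0.01,0.25,0,0,0,0.5],[0.04,-0.01,0.5,0,0,0,0.5],[0.04,-0.01,0.74,0,0,0,0.5],[0.04,-0.01,0.82,0,0,0,0.5],[0.04,-0.01,0.82,0,0,0,1],[0.04,-0.01,0.82,0,0,0,1],[0.04,-0.01,0.82,0,0,0,1],[0.04,-0.01,0.82,0,0,0,1],[0.04,-0.01,0.82,0,0,0,1],[0.04,-0.01,0.82,0,0,0,1]]' 30
python3 -m crank '[[0,0,-0.15,0,0,0,1],[0,0,-0.4,0,0,0,1],[0,0,-0.7,0,0,0,1],[0,0,-1,0,0,0,1],[0,0,-1,0,0,0,1]]'
python3 -c "
from h import *
go(499.4,322.5,125,-1.15)"
```

```text
time_s: 25.1
eef_pos: [580.0, -9.5, 191.8]
ee_rot: [0.0, 1.0, -0.001, 0.001]
force: [0.1, 1.2, 6.6]
grip_width: 0.113
grip_force: 29.9
time_s: 25.6
eef_pos: [580.2, -9.6, 295.8]
ee_rot: [0.001, 1.0, -0.001, 0.004]
force: [-0.7, -1.1, -0.6]
grip_width: 0.116
grip_force: 29.5
shift [-0.816 -3.319 -0.035] turn [ 0.002 -0.01   0.023] tip [580.2  -9.6 122.8] grip 0.116 29.5 t 25.6
```

```bash
python3 -m crank '[[-0.03,-0.12,0,0,0,0,1],[-0.1,-0.42,0,0,0,0,1],[-0.2,-0.83,0,0,0,0,1]]' >/dev/null
python3 -m crank '[[-0.1,-0.42,0,0,0,0,1],[-0.2,-0.83,0,0,0,0,1]]' >/dev/null
python3 -m crank '[[-0.1,-0.42,0,0,0,0,1],[-0.2,-0.83,0,0,0,0,1]]' >/dev/null
python3 -m crank '[[-0.1,-0.42,0,0,0,0.02,1],[-0.17,-0.7,0,0,0,0.02,1],[-0.21,-0.83,0,0,0,0.02,1],[-0.21,-0.83,0,0,0,0.02,1],[-0.21,-0.83,0,0,0,0.02,1],[-0.21,-0.83,0,0,0,0.02,1]]'
python3 -c "
from h import *
go(499.4,322.5,23,-1.15)"
```

```text
time_s: 26.9
eef_pos: [500.0, 321.4, 290.6]
ee_rot: [0.0, 1.0, -0.01, -0.0]
force: [-0.6, -0.3, 0.6]
grip_width: 0.116
grip_force: 29.5
shift [-0.006 -0.011  0.946] turn [0. 0. 0.] tip [500.  321.4 117.6] grip 0.116 29.5 t 26.9
```

```bash
python3 -m crank '[[0,-0.01,0.3,0,0,0,1],[0,-0.01,0.6,0,0,0,1],[0,-0.01,0.85,0,0,0,1],[0,-0.01,0.92,0,0,0,1],[0,-0.01,0.94,0,0,0,1],[0,-0.01,0.95,0,0,0,1],[0,-0.01,0.95,0,0,0,1]]'
python3 -m crank '[[0,0,0,0,0,0,0.7],[0,0,0,0,0,0,0.55],[0,0,0,0,0,0,0.5],[0,0,0,0,0,0,0.5],[0,0,-0.3,0,0,0,0.5],[0,0,-0.6,0,0,0,0.5],[0,0,-1,0,0,0,0.5],[0,0,-1,0,0,0,0.5]]' >/dev/null
python3 -m crank '[[-0.3,0.3,-0.2,0,0,0,0.5],[-0.6,0.6,-0.4,0,0,0,0.5],[-0.9,0.9,-0.5,0,0,0,0.5],[-0.9,0.9,-0.5,0,0,0,0.5],[-0.9,0.9,-0.5,0,0,0,0.5]]'
python3 - <<'E'
from h import *
p,d=capture("top");cv2.imwrite("pics/top1.png",cv2.resize(p[:,:,::-1],None,fx=1.42,fy=1.42,interpolation=cv2.INTER_CUBIC))
P=cloud(camera_info("top"),d)
def f(n,c,yaw,x,y,r,a,b):
    q=P.reshape(-1,3);w=np.radians(yaw);l=(q[:,:2]-c)@np.array([[np.cos(w),-np.sin(w)],[np.sin(w),np.cos(w)]])
    m=(abs(l[:,0]-x)<r)&(abs(l[:,1]-y)<r)&(q[:,2]>a)&(q[:,2]<b);k=l[m]
    print(n,m.sum(),((k.min(0)+k.max(0))/2).round(1),np.ptp(k,axis=0).round(1),"z",np.percentile(q[m,2],[50,98]).round(1)) if m.any() else print(n,"none")
t3=[518.8,-311];t2=[536.4,321.8]
f("L stem",t3,5.7,-84,0,38,45,70);f("jar",t3,5.7,0,0,38,45,70);f("carton",t3,5.7,84,0,38,50,70)
f("M stem",t2,-1.15,37,0,33,38,70);f("S stem",t2,-1.15,-37,0,33,33,70);f("M cap",t2,-1.15,37,0,30,19,26)
f("big",[565.5,-144],0,0,0,45,78,95);f("roll",[559.1,115.9],0,0,0,50,42,56)
E
```

```text
time_s: 27.6
eef_pos: [499.9, 323.6, 196.9]
ee_rot: [-0.0, 1.0, -0.009, 0.001]
force: [-0.6, -0.1, -0.3]
grip_width: 0.111
grip_force: 29.5
time_s: 28.9
eef_pos: [407.8, 235.1, 346.0]
ee_rot: [-0.0, 1.0, -0.009, 0.001]
force: [-0.2, 0.0, 0.3]
grip_width: 0.501
grip_force: 0.0
L stem 66 [-84.3  -0.4] [13.4 15.9] z [56.6 59.3]
jar 466 [-0.7  0.5] [44.4 46.8] z [51.5 54.2]
carton 702 [84.1 -0.5] [60.2 44.9] z [56.8 59.4]
M stem 50 [37.4 -0.4] [12.7 11.5] z [50.  52.9]
S stem 33 [-36.    0.7] [10.   9.7] z [43.  46.7]
M cap 47 [37.3 -0.2] [39.8 42.1] z [19.6 25.3]
big 773 [-0.1 -0.2] [57.5 58.9] z [83.5 86.2]
roll 732 [ 0.1 -0. ] [70.1 69.8] z [46.2 48.8]
```

View pics/top1.png

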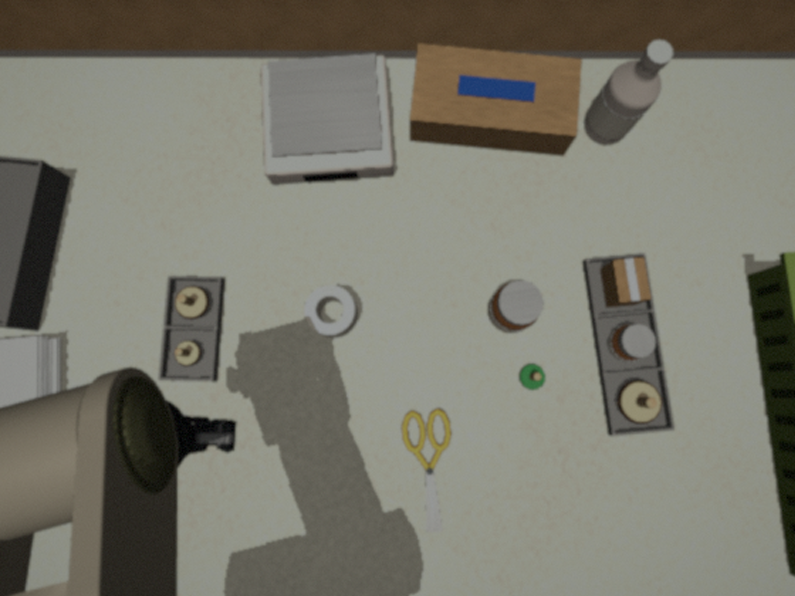

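All five items are centred to within about 1 mm and about 3 mm higher than on the table, which is the tray floor. The big jar and label roll haven't moved.

```bash
python3 -c "
from rig import ticket
print(ticket.finish_job())"
```

```text
the job is handed in; nothing more can be done
None
```

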